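# Complete a clutch pack on its splined hub

### The job

Finish the small clutch on the bench: slide the thin plain separator plate onto the splined hub with its tab pointing directly opposite to the tab of the disc already there, then the thick lined friction disc on top of it with its tab in line above that first disc's tab. Seat both fully home, flat on one another, and leave the other things on the bench where they lie.

Things in the scene. Friction and masses are not known exactly. Their poses are not given: they have to be found in the camera images.
- hub: Clutch hub fixed upright on the bench. Blue flange 110 mm across, 12 high; pedestal 44 across up to 45; on it a first lined disc, fitted and fixed (45 to 53 high, 51 across, tab 18 wide along +x to 52 from the axis); above it the splined shaft. Origin: on the axis at bench level, z up, +x towards the fitted disc's tab. Yaw varies.
- hub_tab (a point): Middle of the fitted disc's tab, 42 mm from the axis, 49 mm over the bench.
- hub_seat (a point): On the axis on top of the fitted disc, 53 mm over the bench: height of the seated separator's underside (the upper disc's is 58). A plate goes on in four orientations a quarter turn apart, so its tab must be aimed; its play on the shaft is 1.5 mm all round and about 6 deg of turn.
- hub_top (a point): Tip of the splined shaft, on its axis, 88 mm over the bench. Core radius 12 mm with a cone from 80 up to radius 6 at the tip; four splines 10 mm wide out to radius 18 along the hub's +x, +y, -x, -y, full up to 78, with a narrower 3 mm step on top.
- separator: Thin plain plate: steel ring 5 mm thick, 54 mm outside, bore 39; four inward teeth 8 wide to radius 13.5 at 45, 135, 225, 315 deg from the tab; tab 18 wide along +x to 52 from the centre; two 24 mm grip flats on the rim 56 apart at +y, -y. 65 g +-30%. Origin: centre of underside, z up, +x to the tab. Starts loose on a block, either side, any of many yaws.
- separator_tab (a point): Middle of the separator's tab, 42 mm from its centre along its +x, at half thickness.
- friction_disc: Thick disc with 12 dark flush lining pads: steel ring 8 mm thick, 61 mm outside, bore 39; four inward teeth 8 wide to radius 13.5 at 45, 135, 225, 315 deg from the tab; tab 18 wide along +x to 52 from the centre; two 24 mm grip flats on the rim 63 apart at +y, -y. 130 g +-30%. Origin: centre of underside, z up, +x to the tab. Starts loose on a block, either side, any of many yaws.
- friction_disc_tab (a point): Middle of the friction disc's tab, 42 mm from its centre along its +x, at half thickness.
- block_a: Round steel bench block, fixed, 48 mm across and 30 mm high, on which the separator starts. Origin: centre of its underside.
- block_b: The same kind of block, on which the friction disc starts. Origin: centre of its underside.
- spacer_ring: Bystander: plain toothless, tabless ring lying on the bench, 60 mm outside, 42 mm bore, 10 mm thick; not part of the pack. Origin: centre of its underside.
- pliers: Bystander: pliers lying on the bench, 165 mm long, 18 mm high. Origin: on the bench under the pivot; jaws along +x.
- wrench: Bystander: flat wrench 180 mm long lying on the bench. Origin: under its middle; long axis x.
- hammer: Bystander: hammer 260 mm long lying on the bench. Origin: under its middle; handle along -x.
- tin: Bystander: open metal cup, 80 mm wide and 60 mm high. Origin: centre of its underside.
There are look-alikes about, which are no part of the job. Leave any blue look-alike of the separator alone. Leave any blue look-alike of the friction_disc alone.

How it is judged (in metres and radians):
On the way, in this order (a step that is already met when the one before it is completed fails the run):
1. the separator plate is fully home on the hub against the fitted disc, its tab opposite that disc's tab (horizontal distance between separator and hub below 0.003 m and z of separator in the frame of hub between 0.051 and 0.055 m and x of separator_tab in the frame of hub below -0.037 m and angle between separator's own z axis and vertical below 0.06 rad), for 0.2 s.
2. the friction disc is fully home on top of the separator, its tab above the fitted disc's tab (all of step 1 and horizontal distance between friction_disc and hub below 0.003 m and z of friction_disc in the frame of hub between 0.056 and 0.06 m and x of friction_disc_tab in the frame of hub above 0.037 m and angle between friction_disc's own z axis and vertical below 0.06 rad), for 0.2 s.
At the end, for the whole second after the job is handed in: Both plates at rest on the hub, centred within 3 mm, level within 0.06 rad, undersides within 2 mm of 53 mm (separator) and 58 mm (friction disc) over the bench; tab middles over 37 mm from the axis, the separator's opposite the fitted disc's tab, the friction disc's above it (all of step 2 and linear speed of each of separator, friction_disc below 0.02 m/s); the robot touches nothing.
It fails at once if bystander spacer ring is shifted by more than 30 mm (distance of spacer_ring from where it was at the start of the episode above 0.03 m).
It fails at once if bystander pliers is shifted by more than 30 mm (distance of pliers from where it was at the start of the episode above 0.03 m).
It fails at once if bystander wrench is shifted by more than 30 mm (distance of wrench from where it was at the start of the episode above 0.03 m).
It fails at once if bystander hammer is shifted by more than 30 mm (distance of hammer from where it was at the start of the episode above 0.03 m).
It fails at once if bystander tin is shifted by more than 30 mm (distance of tin from where it was at the start of the episode above 0.03 m).
It also fails if it takes over 58 s, if anything falls off the work surface, if the arm or the gripper's body presses on something with over 40 N, if the wrist force passes 120 N, or if a joint passes its speed limit or range.

### The arm

A 6-joint arm with a two-finger parallel gripper is mounted at the origin on the work surface. World frame = base frame: x ahead of the robot, y to its left, z up, the work surface at z = 0. Lengths are in m, angles in degrees, forces in N, time in s.
With the tool pointing down it reaches from about 0.275 to 0.975 m from the base axis. Payload 8.4 kg.
Tool frame: the origin (TCP) lies at the centre of the arm's flange, where the gripper is bolted on; the fingertips stand 190 mm ahead of it and the grasp point (between the pads) lies 171 mm ahead of it; z points along the fingers, y is the line along which they close (so a half turn about z gives the same grasp; the last joint's range is limited). The gripper opens to 92 mm and grips with 3 to 60 N. Pads are 20 mm wide; open, the fingers measure 128 mm over their backs; the gripper's body (75 mm by 189 mm) begins 69 mm behind the grasp point.
Start: joints at [-66.028, 20.225, 93.587, -0, 66.188, -0.138], TCP at [0.255, -0.57, 0.405] pointing down, gripper open.
Joint ranges: [-150.9, 150.9], [-52.94, 120.26], [3.33, 152.33], [-74.26, 254.26], [0, 154.13], [-172.89, 172.89]. Speed limits (degrees/s): [127.2, 127.2, 159.86, 180, 180, 180].

### API

Orientations are given as [roll, pitch, yaw] about the fixed x, y, z axes, in that order (R = Rz(yaw) Ry(pitch) Rx(roll)).
In Python, from bench import monitor, cams, finish_job gives the robot as it stands. The module is installed in compiled form; this text tells all that it offers.
- The arm moves only by the tool arm_command, never from a script. Its argument "moves" is a list of rows, each an object with "dp": the shift along the world's x, y, z in m, a list of three; "roll": the turn about the world's z in rad; "grip": the finger opening in m, from 0 to 0.0919. A call has 1 to 10 rows; each row shifts and turns the commanded pose from where the row before left it; what a row does not reach is not made up. A row lasts 1/10 s, in which the tool goes at most 50 mm and 8.59 degrees, less where a joint would pass 70% of its speed; a pose out of reach is approached as far as the arm can. A call with a gripper value outside its range is refused whole. The fingers move at their own pace and stop on an object; "grip_force" is the grip in N (left out, the last holds). Time passes only in rows, so rows that do not move let the fingers close. It gives the time, the measured TCP pose, the force, the opening and the grip force at its end, in the units of the state.
- monitor.get_state(): the state, without advancing time (a new reading comes with each control period).
- cams.read_camera(name): name is "side" or "top"; returns a dict with "frame" (420x560x3 uint8, blue, green, red), "fx", "fy", "cx", "cy" (pixels), "cam_to_world" (4x4, takes a point from camera to world coordinates). Camera axes: x right, y down, z forward; pixel columns grow to the right and rows downward; lengths in m; the calibration is good to about 2 mm. A picture is of the moment at which its call begins. There is no depth.
- finish_job(): hands the job in; it is judged then, once.
The state is a dict: "time": time; "q": joint angles; "qd": joint speeds; "joint_efforts": joint torques, N m; "tool_pos": TCP position; "orientation": TCP orientation; "contact_force": force on the tool from outside, world axes, zero at the start; "torque": the same for the moment, N m; "finger_gap": finger opening in m; "grasp_force": force on a finger pad.
Only numpy, scipy, OpenCV 4.12 (cv2) and the standard library are available. Lean on these libraries where they do the work, as an engineer would, in place of code of your own. Each camera call takes 0.05 s, during which the arm holds its last target. There are 200 camera calls.

## Working session

There is one attempt and no reset: what is moved stays moved. The work goes in short steps, Python scripts to look and compute and a tool call to move; the robot and the scene stay as the last step left them, time stands still between calls to the robot, and variables do not carry over. Pictures are saved under pics/ and viewed, at most 10 in all, crops included, and the job is handed in when it is done.

Besides the shell and the picture viewer there is one more tool, called after "Call:" as name(argument=value, ...), one argument or row to a line, values as JSON. arm_command: Moves the arm, as the interface text tells. Its arguments: {"type":"object","properties":{"moves":{"type":"array","items":{"type":"object","properties":{"dp":{"type":"array","items":{"type":"number"}},"roll":{"type":"number"},"grip":{"type":"number"}}}},"grip_force":{"type":"number"}},"required":["moves"]}

```bash
mkdir -p pics; cat > h.py <<'E'
import cv2,numpy as np
from bench import monitor,cams,finish_job
def grab(n,f=None):
    c=cams.read_camera(n)
    if f: cv2.imwrite('pics/'+f,c['frame'])
    return c
def ray(c,u,v,z):
    T=np.array(c['cam_to_world']);d=T[:3,:3]@np.array([(u-c['cx'])/c['fx'],(v-c['cy'])/c['fy'],1.])
    o=T[:3,3];return o+d*(z-o[2])/d[2]
def proj(c,p):
    T=np.linalg.inv(np.array(c['cam_to_world']));q=T[:3,:3]@np.array(p,float)+T[:3,3]
    return np.array([c['fx']*q[0]/q[2]+c['cx'],c['fy']*q[1]/q[2]+c['cy']])
E
python3 - <<'E'
from h import *
a=grab('top','top1.png');b=grab('side','side1.png')
for c in(a,b):print(c['fx'],c['cx'],c['cy'],np.round(c['cam_to_world'],3).tolist())
s=monitor.get_state();print(s)
E
```

```text
480.84297375524085 285.9002824113899 209.87842429308222 [[-0.005, -0.982, 0.189, 0.331], [-1.0, 0.007, 0.007, -0.057], [-0.008, -0.189, -0.982, 1.156], [0.0, 0.0, 0.0, 1.0]]
507.12156357160495 293.78820218816657 210.79321336609314 [[-0.877, -0.311, 0.367, 0.121], [-0.481, 0.538, -0.693, 0.792], [0.018, -0.784, -0.621, 0.818], [0.0, 0.0, 0.0, 1.0]]
{'time': 0.1, 'q': array([-6.60281305e+01,  2.02577868e+01,  9.36248248e+01,  2.71495773e-04,
        6.61883968e+01, -1.36598731e-01]), 'qd': array([ 0.09216148, -0.14889478, -0.1657791 ,  0.00059298, -0.02733547,
       -0.03916437]), 'joint_efforts': array([ 2.11095066e-04, -5.94904017e+01, -3.34929585e+01,  6.99883327e-02,
        1.84047333e-02, -2.17878238e-05]), 'tool_pos': array([ 0.25521343, -0.57028324,  0.40404653]), 'orientation': array([-1.79928992e+02, -4.17539522e-04,  2.41083583e+01]), 'contact_force': array([-0.39467988,  0.31720335, -0.13272543]), 'torque': array([-0.00284019, -0.04972668,  0.01787699]), 'grasp_force': 0.0, 'finger_gap': 0.09180903681810247}
```

View pics/top1.png

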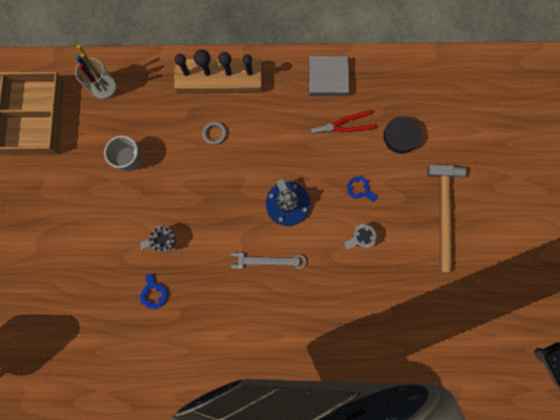

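View pics/side1.png

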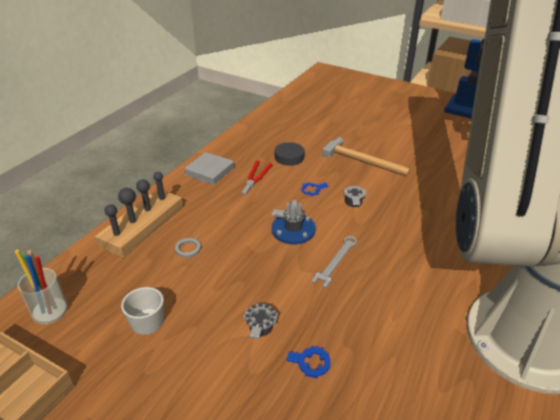

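The friction disc could be the grey one at top (162,239) on a block or the blue one at (154,294). The separator could be the grey one at (364,237) on a block or the blue one at (359,187). I choose the two grey ones and check them in a close crop.

```bash
python3 - <<'E'
from h import *
a=cv2.imread('pics/top1.png');b=cv2.imread('pics/side1.png')
def cr(im,u,v,h=22):return cv2.resize(im[v-h:v+h,u-h:u+h],(264,264),interpolation=cv2.INTER_CUBIC)
m=np.vstack([np.hstack([cr(a,*p) for p in((287,199),(360,237),(158,239))]),np.hstack([cr(b,*p) for p in((293,216),(355,196),(261,321))])])
for i in range(0,792,60):cv2.putText(m,'',(i,0),0,.3,(0,0,255))
cv2.imwrite('pics/c1.png',m)
E
```

```text
(no output)
```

View pics/c1.png

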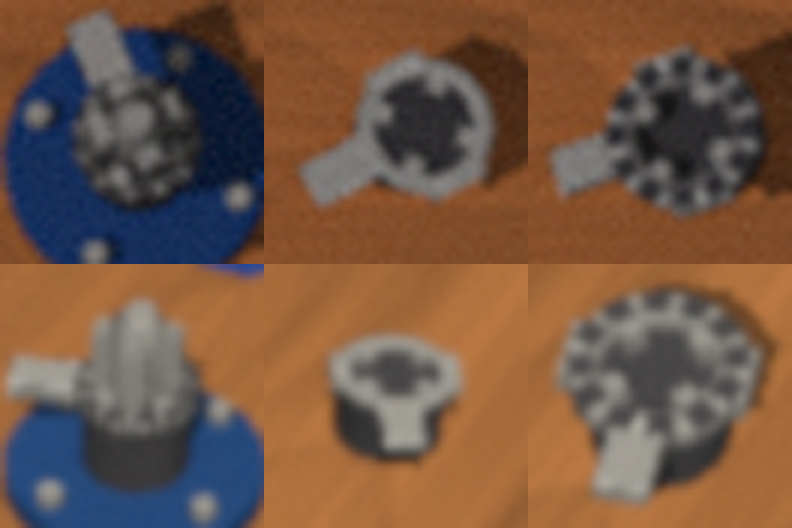

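Both grey plates sit on blocks. The left one is thin and plain, so it is the separator. The right one has dark pads, so it is the friction disc. In the top view the hub tab points up-left. Next I fit shape models for centres and yaws.

```bash
cat > fit.py <<'E'
from h import *
from scipy.optimize import minimize
def outline(R,flat,tab=.052):
    a=np.linspace(0,2*np.pi,181)[:-1];P=np.c_[R*np.cos(a),R*np.sin(a)]
    if flat: 
        m=np.abs(P[:,0])<.012;P[m,1]=np.sign(P[m,1])*flat/2
    k=a<np.arcsin(.009/R);k2=a>2*np.pi-np.arcsin(.009/R)
    x0=np.sqrt(R*R-.009**2)
    return np.vstack([[[tab,.009],[x0,.009]],P[~(k|k2)],[[x0,-.009],[tab,-.009]]]) if tab else P
def mask(c,polys,p,S=8,box=None):
    # union of silhouettes at several heights (poly,z)
    x0,y0,w,h=box;M=np.zeros((h*S,w*S),np.uint8);co,si=np.cos(p[2]),np.sin(p[2])
    for P,z in polys:
        Q=P@np.array([[co,si],[-si,co]])+p[:2]
        uv=np.array([proj(c,[*q,z]) for q in Q])
        cv2.fillPoly(M,[np.round(((uv-[x0,y0])+.5)*S).astype(np.int32)],255)
    return cv2.resize(M,(w,h),interpolation=cv2.INTER_AREA)/255.
def fit(c,polys,p0,soft,box):
    x0,y0,w,h=box;t=soft[y0:y0+h,x0:x0+w]
    f=lambda d:np.sum((mask(c,polys,[p0[0]+d[0]/1000,p0[1]+d[1]/1000,p0[2]+d[2]/30],box=box)-t)**2)
    r=minimize(f,[0,0,0],method='Nelder-Mead',options=dict(initial_simplex=[[-3,-3,-3],[4,0,0],[0,4,0],[0,0,4]],xatol=.02,fatol=.01))
    d=r.x;return np.array([p0[0]+d[0]/1000,p0[1]+d[1]/1000,np.degrees(p0[2]+d[2]/30)]),r.fun
def soft(im):  # not-wood
    h=cv2.cvtColor(im,cv2.COLOR_BGR2HSV).astype(float)
    return np.clip((150-h[...,1])/60,0,1)
def fill(s):
    m=(s>.5).astype(np.uint8);cs,_=cv2.findContours(m,cv2.RETR_EXTERNAL,cv2.CHAIN_APPROX_NONE)
    F=np.zeros_like(m)
    for k in cs:
        cv2.drawContours(F,[k],-1,1,-1)
    return np.where(cv2.erode(F,np.ones((3,3),np.uint8))>0,1,s)
E
python3 - <<'E'
from fit import *
a=grab('top');im=a['frame']
h=cv2.cvtColor(im,cv2.COLOR_BGR2HSV)
for n,(u,v) in dict(sep=(364,236),wood=(340,225),shadow=(375,227),steel=(350,244)).items():print(n,h[v,u])
S=fill(soft(im));cv2.imwrite('pics/m.png',S*255)
for n,uc,ut,z,R,fl,box in(('sep',(364.8,235.8),(345.8,246.7),.035,.027,.056,(340,217,42,38)),('fr',(162,239),(142,246),.038,.0305,.063,(136,220,44,38))):
    c0=ray(a,*uc,z);t=ray(a,*ut,z);y=np.arctan2(*(t-c0)[1::-1]);print(n,c0,np.linalg.norm(t-c0),np.degrees(y))
    print(fit(a,[(outline(R,fl),z),(outline(R,fl),.03)],[c0[0],c0[1],y],S,box))
c=ray(a,287.5,203.5,.012)
blue=((h[...,0]>100)&(h[...,0]<130)&(h[...,1]>120)).astype(np.uint8)
sub=np.zeros_like(blue);sub[178:232,260:316]=blue[178:232,260:316]
k=cv2.convexHull(np.argwhere(sub)[:,::-1].astype(np.int32));
e=cv2.fitEllipse(k);print('flange',e, ray(a,*e[0],.012))
e0=ray(a,*(np.array([265,177])+np.array([87,20])/6),.053);print('tabend',e0)
top=ray(a,*(np.array([265,177])+np.array([135,118])/6),.088);print('tip',top)
E
```

```text
sep [135  12  41]
wood [ 13 177 138]
shadow [ 12 194  71]
steel [  6  10 124]
sep [ 0.48369367 -0.23411286  0.035     ] 0.051910786951142596 119.27441623888114
(array([  0.48492588,  -0.23332433, 117.41334208]), np.float64(11.45896770472895))
fr [0.47880684 0.24167944 0.038     ] 0.04893966629246133 109.31927905538122
(array([  0.48045665,   0.24363968, 107.76827836]), np.float64(6.123366013071896))
flange ((287.591796875, 203.36895751953125), (42.73771667480469, 43.35089111328125), 106.26725006103516) [ 0.56742378 -0.05332457  0.012     ]
tabend [ 0.61469781 -0.03467552  0.053     ]
tip [ 0.5672907  -0.05348211  0.088     ][ WARN:0@1.236] global loadsave.cpp:1063 imwrite_ Unsupported depth image for selected encoder is fallbacked to CV_8U.
```

View pics/m.png

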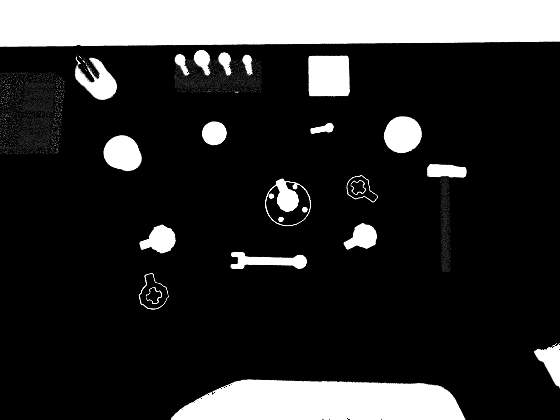

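Measured:
- Hub axis at (0.567, -0.053), with its tab at about 21.7°. The tip and flange fits agree, and the tab end is 51 mm out.
- Separator at (0.485, -0.233), yaw 117.4°.
- Friction disc at (0.480, 0.244), yaw 107.8°.

Now I move over the separator.

Call:
arm_command(
  moves=[
    {"dp":[0.023,0.0337,0],"roll":0.148,"grip":0.074},
    {"dp":[0.023,0.0337,0],"roll":0.148,"grip":0.074},
    {"dp":[0.023,0.0337,0],"roll":0.148,"grip":0.074},
    {"dp":[0.023,0.0337,0],"roll":0.148,"grip":0.074},
    {"dp":[0.023,0.0337,0],"roll":0.148,"grip":0.074},
    {"dp":[0.023,0.0337,0],"roll":0.148,"grip":0.074},
    {"dp":[0.023,0.0337,0],"roll":0.148,"grip":0.074},
    {"dp":[0.023,0.0337,0],"roll":0.148,"grip":0.074},
    {"dp":[0.023,0.0337,0],"roll":0.148,"grip":0.074},
    {"dp":[0.023,0.0337,0],"roll":0.148,"grip":0.074},
  ],
)

```text
time: 1.15
tool_pos: [0.4859, -0.2319, 0.4046]
orientation: [-180.0, -0.0, 109.3]
contact_force: [0.4, -0.8, 0.5]
finger_gap: 0.0739
grasp_force: 0.0
```

Call:
arm_command(
  moves=[
    {"dp":[0,0,-0.03],"roll":0.1},
    {"dp":[0,0,-0.03]},
    {"dp":[0,0,-0.02]},
    {"dp":[0,0,0]},
    {"dp":[0,0,0]},
    {"dp":[0,0,0]},
  ],
)

```text
$.moves[0]: bad value
```

Call:
arm_command(
  moves=[
    {"dp":[0,0,-0.03],"roll":0.14,"grip":0.074},
    {"dp":[0,0,-0.03],"roll":0,"grip":0.074},
    {"dp":[0,0,-0.03],"roll":0,"grip":0.074},
    {"dp":[0,0,-0.03],"roll":0,"grip":0.074},
    {"dp":[0,0,0],"roll":0,"grip":0.074},
    {"dp":[0,0,0],"roll":0,"grip":0.074},
    {"dp":[0,0,0],"roll":0,"grip":0.074},
  ],
)

```text
time: 1.85
tool_pos: [0.4859, -0.2338, 0.2862]
orientation: [179.9, 0.1, 116.9]
contact_force: [0.6, 0.6, -0.2]
finger_gap: 0.0739
grasp_force: 0.0
```

```bash
python3 - <<'E'
from h import *
b=grab('side');a=grab('top');s=monitor.get_state();print(s['tool_pos'],s['orientation'])
p=s['tool_pos'].copy();p[2]-=.19
print(proj(b,p),proj(a,p))
f=b['frame'];u,v=np.round(proj(b,p)).astype(int)
cv2.imwrite('pics/s2.png',cv2.resize(f[v-60:v+60,u-65:u+65],None,fx=5,fy=5,interpolation=cv2.INTER_CUBIC));print(u,v)
E
```

```text
[ 0.48584523 -0.23382935  0.28627646] [1.79912237e+02 1.19186184e-01 1.16923101e+02]
[356.69237998 172.01081699] [368.85138932 231.0902353 ]
357 172
```

View pics/s2.png

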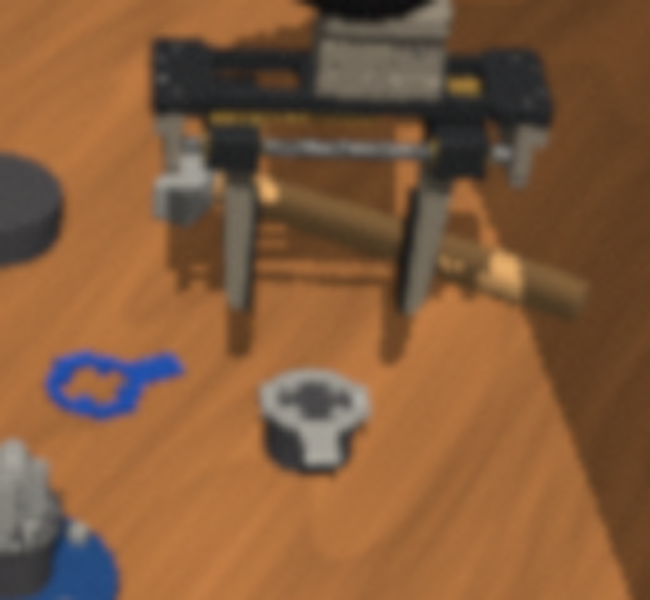

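The crop shows the open fingers squarely over the separator, with tips at (237,305) and (412,310). Their midpoint is where the calibration predicts. Descend and grip.

Call:
arm_command(
  moves=[
    {"dp":[-0.001,0,-0.03],"roll":0.009,"grip":0.074},
    {"dp":[0,0,-0.03],"roll":0,"grip":0.074},
    {"dp":[0,0,-0.018],"roll":0,"grip":0.074},
    {"dp":[0,0,-0.005],"roll":0,"grip":0.074},
    {"dp":[0,0,0],"roll":0,"grip":0.074},
    {"dp":[0,0,0],"roll":0,"grip":0.05},
    {"dp":[0,0,0],"roll":0,"grip":0.05},
    {"dp":[0,0,0],"roll":0,"grip":0.05},
    {"dp":[0,0,0],"roll":0,"grip":0.05},
    {"dp":[0,0,0],"roll":0,"grip":0.05},
  ],
  grip_force=25,
)

```text
time: 2.95
tool_pos: [0.4848, -0.2337, 0.2028]
orientation: [179.9, 0.1, 117.4]
contact_force: [-0.7, -0.6, 7.8]
finger_gap: 0.0554
grasp_force: 25.0
```

Call:
arm_command(
  moves=[
    {"dp":[0,0,0.02],"roll":0,"grip":0.05},
    {"dp":[0,0,0.03],"roll":0,"grip":0.05},
    {"dp":[0,0,0.03],"roll":0,"grip":0.05},
    {"dp":[0,0,0.02],"roll":0,"grip":0.05},
    {"dp":[0,0,0],"roll":0.1,"grip":0.05},
    {"dp":[0.01,0.02,0],"roll":0.1,"grip":0.05},
    {"dp":[0.01,0.02,0],"roll":0.1,"grip":0.05},
    {"dp":[0.01,0.02,0],"roll":0.1,"grip":0.05},
    {"dp":[0.01,0.02,0],"roll":0.1,"grip":0.05},
    {"dp":[0.01,0.02,0],"roll":0.1,"grip":0.05},
  ],
)

```text
time: 3.95
tool_pos: [0.5345, -0.1327, 0.302]
orientation: [180.0, 0.0, 152.1]
contact_force: [0.7, -0.2, -1.5]
finger_gap: 0.0554
grasp_force: 25.0
```

Call:
arm_command(
  moves=[
    {"dp":[0.01,0.02,0],"roll":0.12,"grip":0.05},
    {"dp":[0.01,0.02,0],"roll":0.12,"grip":0.05},
    {"dp":[0.005,0.02,0],"roll":0.12,"grip":0.05},
    {"dp":[0.0076,0.0203,0],"roll":0.12,"grip":0.05},
    {"dp":[0,0,0],"roll":0.12,"grip":0.05},
    {"dp":[0,0,0],"roll":0.12,"grip":0.05},
    {"dp":[0,0,0],"roll":0.1,"grip":0.05},
    {"dp":[0,0,0],"roll":0.053,"grip":0.05},
    {"dp":[0,0,0],"roll":0,"grip":0.05},
    {"dp":[0,0,0],"roll":0,"grip":0.05},
  ],
)

```text
time: 4.95
tool_pos: [0.5668, -0.0532, 0.3019]
orientation: [-180.0, 0.0, -158.3]
contact_force: [1.7, 0.2, -0.9]
finger_gap: 0.0555
grasp_force: 25.0
```

```bash
python3 - <<'E'
from h import *
a=grab('top');b=grab('side');s=monitor.get_state();print(s['tool_pos'],s['orientation'],s['contact_force'])
A=a['frame'][150:250,240:340];B=b['frame'][160:260,245:345]
cv2.imwrite('pics/p3.png',np.hstack([cv2.resize(x,(400,400),interpolation=cv2.INTER_CUBIC) for x in(A,B)]))
E
```

```text
[ 0.56687327 -0.05321307  0.30179952] [-1.79995305e+02  8.65941738e-03 -1.58234791e+02] [-0.0803509  -0.86635457 -0.44423542]
```

View pics/p3.png

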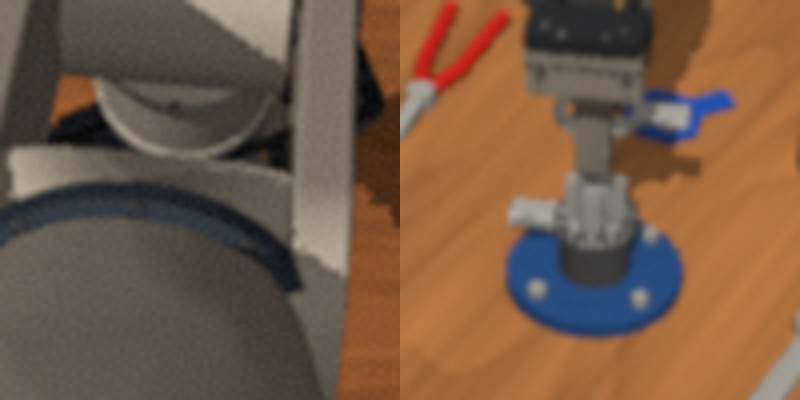

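The plate is held level over the hub with its tab opposite the fitted tab (side view, plate tab at (675,115), hub tab at (535,213)). Descend gently.

Call:
arm_command(
  moves=[
    {"dp":[0.0005,0,-0.02],"roll":0,"grip":0.05},
    {"dp":[0,0,-0.02],"roll":0,"grip":0.05},
    {"dp":[0,0,-0.006],"roll":0,"grip":0.05},
    {"dp":[0,0,-0.004],"roll":0,"grip":0.05},
    {"dp":[0,0,-0.002],"roll":0,"grip":0.05},
    {"dp":[0,0,0],"roll":0,"grip":0.05},
  ],
)

```text
time: 5.65
tool_pos: [0.5676, -0.0532, 0.2501]
orientation: [-180.0, 0.0, -158.2]
contact_force: [-1.0, 0.4, -1.9]
finger_gap: 0.0552
grasp_force: 25.0
```

Call:
arm_command(
  moves=[
    {"dp":[0,0,-0.002],"roll":0,"grip":0.05},
    {"dp":[0,0,-0.002],"roll":0,"grip":0.05},
    {"dp":[0,0,0],"roll":0,"grip":0.05},
    {"dp":[0,0,0],"roll":0,"grip":0.05},
  ],
)

```text
time: 6.05
tool_pos: [0.5674, -0.0532, 0.2457]
orientation: [-180.0, 0.0, -158.2]
contact_force: [0.2, 0.2, -2.0]
finger_gap: 0.0553
grasp_force: 25.0
```

Call:
arm_command(
  moves=[
    {"dp":[0,0,-0.004],"roll":0,"grip":0.05},
    {"dp":[0,0,-0.004],"roll":0,"grip":0.05},
    {"dp":[0,0,-0.004],"roll":0,"grip":0.05},
    {"dp":[0,0,-0.003],"roll":0,"grip":0.05},
    {"dp":[0,0,-0.002],"roll":0,"grip":0.05},
    {"dp":[0,0,-0.0015],"roll":0,"grip":0.05},
    {"dp":[0,0,-0.001],"roll":0,"grip":0.05},
    {"dp":[0,0,0],"roll":0,"grip":0.05},
    {"dp":[0,0,0],"roll":0,"grip":0.05},
  ],
)

```text
time: 6.95
tool_pos: [0.5674, -0.0532, 0.2262]
orientation: [-180.0, -0.0, -158.2]
contact_force: [0.0, -1.2, -0.8]
finger_gap: 0.0554
grasp_force: 25.0
```

Call:
arm_command(
  moves=[
    {"dp":[0,0,-0.001],"roll":0,"grip":0.05},
    {"dp":[0,0,0],"roll":0,"grip":0.05},
    {"dp":[0,0,0],"roll":0,"grip":0.05},
  ],
)

```text
time: 7.25
tool_pos: [0.5675, -0.0532, 0.2258]
orientation: [-180.0, 0.0, -158.2]
contact_force: [-0.7, -0.0, 4.8]
finger_gap: 0.0549
grasp_force: 25.0
```

Call:
arm_command(
  moves=[
    {"dp":[0,0,0],"roll":0,"grip":0.068},
    {"dp":[0,0,0],"roll":0,"grip":0.068},
    {"dp":[0,0,0],"roll":0,"grip":0.068},
    {"dp":[0,0,0.01],"roll":0,"grip":0.068},
    {"dp":[0,0,0.04],"roll":0,"grip":0.068},
    {"dp":[0,0,0.04],"roll":0,"grip":0.068},
    {"dp":[0,0,0.01],"roll":0,"grip":0.068},
  ],
)

```text
time: 7.95
tool_pos: [0.5687, -0.0533, 0.3299]
orientation: [-179.8, 0.3, -158.2]
contact_force: [-0.1, -0.3, 0.2]
finger_gap: 0.0682
grasp_force: 0.0
```

The separator seated (4.8 N of resistance at the expected height). Now the friction disc.

Call:
arm_command(
  moves=[
    {"dp":[0,0,0],"roll":-0.148,"grip":0.08},
    {"dp":[-0.01,0.033,0],"roll":-0.148,"grip":0.08},
    {"dp":[-0.01,0.033,0],"roll":-0.148,"grip":0.08},
    {"dp":[-0.01,0.033,0],"roll":-0.148,"grip":0.08},
    {"dp":[-0.01,0.033,0],"roll":-0.148,"grip":0.08},
    {"dp":[-0.01,0.033,0],"roll":-0.148,"grip":0.08},
    {"dp":[-0.01,0.033,0],"roll":-0.148,"grip":0.08},
    {"dp":[-0.01,0.033,0],"roll":-0.148,"grip":0.08},
    {"dp":[-0.01,0.033,0],"roll":-0.148,"grip":0.08},
    {"dp":[-0.007,0.0328,0],"roll":-0.148,"grip":0.08},
  ],
)

```text
time: 8.95
tool_pos: [0.4795, 0.2448, 0.3252]
orientation: [-180.0, -0.0, 116.7]
contact_force: [0.5, 0.2, -0.1]
finger_gap: 0.08
grasp_force: 0.0
```

Call:
arm_command(
  moves=[
    {"dp":[0,0,-0.03],"roll":-0.148,"grip":0.08},
    {"dp":[0,0,0],"roll":0,"grip":0.08},
    {"dp":[0,0,0],"roll":0,"grip":0.08},
    {"dp":[0,0,0],"roll":0,"grip":0.08},
  ],
)

```text
time: 9.35
tool_pos: [0.4808, 0.2432, 0.296]
orientation: [180.0, 0.0, 108.7]
contact_force: [0.1, 1.0, -0.4]
finger_gap: 0.0799
grasp_force: 0.0
```

```bash
python3 - <<'E'
from h import *
a=grab('top');b=grab('side');s=monitor.get_state();print(s['tool_pos'],s['orientation'],s['contact_force'])
A=a['frame'][160:260,240:340];B=b['frame'][170:270,245:345];C=b['frame'][255:355,211:311]
print(proj(b,s['tool_pos']-[0,0,.19]))
cv2.imwrite('pics/p4.png',np.hstack([cv2.resize(x,(400,400),interpolation=cv2.INTER_CUBIC)[:,:] for x in(B,C)]))
E
```

```text
[0.4809255  0.24314747 0.29615106] [ 1.79929066e+02 -6.69373491e-03  1.08621242e+02] [-0.12422484 -0.4696845  -0.09090463]
[259.55973456 291.21290838]
```

View pics/p4.png

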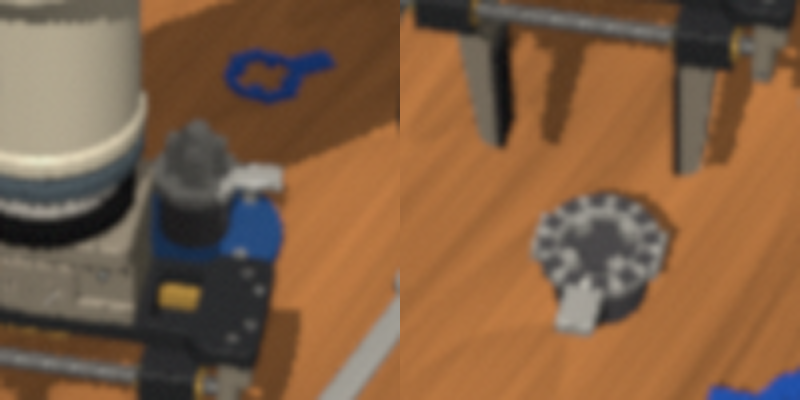

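The separator sits flat on the hub with its tab at (260,180), opposite the fitted tab. The fingers straddle the friction disc at (600,245). Descend and grip.

Call:
arm_command(
  moves=[
    {"dp":[-0.0005,0.0004,-0.03],"roll":-0.015,"grip":0.08},
    {"dp":[0,0,-0.03],"roll":0,"grip":0.08},
    {"dp":[0,0,-0.024],"roll":0,"grip":0.08},
    {"dp":[0,0,-0.007],"roll":0,"grip":0.08},
    {"dp":[0,0,0],"roll":0,"grip":0.08},
    {"dp":[0,0,0],"roll":0,"grip":0.056},
    {"dp":[0,0,0],"roll":0,"grip":0.056},
    {"dp":[0,0,0],"roll":0,"grip":0.056},
    {"dp":[0,0,0],"roll":0,"grip":0.056},
    {"dp":[0,0,0],"roll":0,"grip":0.056},
  ],
  grip_force=30,
)

```text
time: 10.45
tool_pos: [0.4804, 0.2442, 0.2054]
orientation: [179.9, -0.0, 107.7]
contact_force: [0.1, -0.8, 7.6]
finger_gap: 0.0626
grasp_force: 30.0
```

Call:
arm_command(
  moves=[
    {"dp":[0,0,0.02],"roll":0,"grip":0.056},
    {"dp":[0,0,0.03],"roll":0,"grip":0.056},
    {"dp":[0,0,0.03],"roll":0,"grip":0.056},
    {"dp":[0,0,0.02],"roll":0,"grip":0.056},
    {"dp":[0,0,0],"roll":0,"grip":0.056},
  ],
)

```text
time: 10.95
tool_pos: [0.4808, 0.2445, 0.3072]
orientation: [179.7, -0.0, 107.7]
contact_force: [0.5, -0.0, -1.4]
finger_gap: 0.0624
grasp_force: 30.0
```

Call:
arm_command(
  moves=[
    {"dp":[0.009,-0.03,0],"roll":-0.11,"grip":0.056},
    {"dp":[0.009,-0.03,0],"roll":-0.11,"grip":0.056},
    {"dp":[0.009,-0.03,0],"roll":-0.11,"grip":0.056},
    {"dp":[0.009,-0.03,0],"roll":-0.11,"grip":0.056},
    {"dp":[0.009,-0.03,0],"roll":-0.11,"grip":0.056},
    {"dp":[0.009,-0.03,0],"roll":-0.11,"grip":0.056},
    {"dp":[0.009,-0.03,0],"roll":-0.11,"grip":0.056},
    {"dp":[0.009,-0.03,0],"roll":-0.11,"grip":0.056},
    {"dp":[0.009,-0.03,0],"roll":-0.11,"grip":0.056},
    {"dp":[0.0058,-0.0272,0],"roll":-0.11,"grip":0.056},
  ],
)

```text
time: 11.95
tool_pos: [0.5667, -0.0546, 0.3029]
orientation: [-180.0, 0.0, 44.4]
contact_force: [1.0, 0.4, -1.2]
finger_gap: 0.0628
grasp_force: 30.0
```

Call:
arm_command(
  moves=[
    {"dp":[0,0,0],"roll":-0.11,"grip":0.056},
    {"dp":[0,0,0],"roll":-0.11,"grip":0.056},
    {"dp":[0,0,0],"roll":-0.11,"grip":0.056},
    {"dp":[0,0,0],"roll":-0.069,"grip":0.056},
    {"dp":[0,0,0],"roll":0,"grip":0.056},
    {"dp":[0,0,0],"roll":0,"grip":0.056},
    {"dp":[0,0,0],"roll":0,"grip":0.056},
  ],
)

```text
time: 12.65
tool_pos: [0.5666, -0.0531, 0.3037]
orientation: [-180.0, 0.0, 21.9]
contact_force: [-0.6, -0.7, -2.2]
finger_gap: 0.0628
grasp_force: 30.0
```

```bash
python3 - <<'E'
from h import *
b=grab('side');s=monitor.get_state();print(s['tool_pos'],s['orientation'],s['contact_force'])
cv2.imwrite('pics/p5.png',cv2.resize(b['frame'][155:255,245:345],(500,500),interpolation=cv2.INTER_CUBIC))
E
```

```text
[ 0.56661535 -0.0531384   0.30383255] [-1.79987566e+02  1.96932076e-02  2.18951908e+01] [ 0.04437808 -0.61480427 -1.8027149 ]
```

View pics/p5.png

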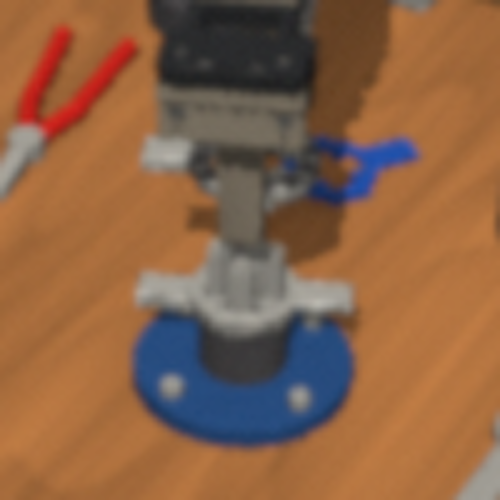

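The friction disc's tab (170,152) is above the fitted tab (165,290), and the separator's tab (325,295) is opposite. Descend.

Call:
arm_command(
  moves=[
    {"dp":[0.0008,0,-0.02],"roll":0,"grip":0.056},
    {"dp":[0,0,-0.02],"roll":0,"grip":0.056},
    {"dp":[0,0,-0.006],"roll":0,"grip":0.056},
    {"dp":[0,0,-0.004],"roll":0,"grip":0.056},
    {"dp":[0,0,-0.002],"roll":0,"grip":0.056},
    {"dp":[0,0,-0.002],"roll":0,"grip":0.056},
    {"dp":[0,0,-0.002],"roll":0,"grip":0.056},
    {"dp":[0,0,0],"roll":0,"grip":0.056},
    {"dp":[0,0,0],"roll":0,"grip":0.056},
  ],
)

```text
time: 13.6
tool_pos: [0.5684, -0.0533, 0.2488]
orientation: [179.9, -0.1, 21.8]
contact_force: [5.7, -1.0, -0.3]
finger_gap: 0.0626
grasp_force: 30.0
```

Call:
arm_command(
  moves=[
    {"dp":[0.001,0,0],"roll":0,"grip":0.056},
    {"dp":[0,0,0],"roll":0,"grip":0.056},
    {"dp":[0,0,-0.003],"roll":0,"grip":0.056},
    {"dp":[0,0,-0.003],"roll":0,"grip":0.056},
    {"dp":[0,0,0],"roll":0,"grip":0.056},
  ],
)

```text
time: 14.1
tool_pos: [0.5688, -0.0532, 0.2418]
orientation: [180.0, -0.0, 21.8]
contact_force: [5.4, -1.2, -1.4]
finger_gap: 0.0623
grasp_force: 30.0
```

Call:
arm_command(
  moves=[
    {"dp":[0.001,0,0],"roll":0,"grip":0.056},
    {"dp":[0,0,-0.003],"roll":0,"grip":0.056},
    {"dp":[0,0,-0.002],"roll":0,"grip":0.056},
    {"dp":[0,0,-0.002],"roll":0,"grip":0.056},
    {"dp":[0,0,-0.001],"roll":0,"grip":0.056},
    {"dp":[0,0,-0.001],"roll":0,"grip":0.056},
    {"dp":[0,0,0],"roll":0,"grip":0.056},
    {"dp":[0,0,0],"roll":0,"grip":0.056},
  ],
)

```text
time: 14.9
tool_pos: [0.5693, -0.0531, 0.2335]
orientation: [-180.0, 0.0, 21.8]
contact_force: [0.4, -0.7, 5.1]
finger_gap: 0.0625
grasp_force: 30.0
```

Seated: 5 N at 0.2335, against 0.2334 expected. Release and rise.

Call:
arm_command(
  moves=[
    {"dp":[0,0,0],"roll":0,"grip":0.074},
    {"dp":[0,0,0],"roll":0,"grip":0.074},
    {"dp":[0,0,0],"roll":0,"grip":0.074},
    {"dp":[0,0,0.01],"roll":0,"grip":0.074},
    {"dp":[0,0,0.03],"roll":0,"grip":0.074},
    {"dp":[0,0,0.04],"roll":0,"grip":0.074},
    {"dp":[0,0,0.04],"roll":0,"grip":0.074},
    {"dp":[-0.02,-0.04,0],"roll":0,"grip":0.074},
    {"dp":[-0.02,-0.04,0],"roll":0,"grip":0.074},
    {"dp":[-0.02,-0.04,0],"roll":0,"grip":0.074},
  ],
)

```text
time: 15.9
tool_pos: [0.5087, -0.1741, 0.3544]
orientation: [179.9, -0.1, 21.9]
contact_force: [1.1, -1.0, -0.3]
finger_gap: 0.074
grasp_force: 0.0
```

Call:
arm_command(
  moves=[
    {"dp":[-0.02,-0.04,0],"roll":0,"grip":0.074},
    {"dp":[-0.02,-0.04,0],"roll":0,"grip":0.074},
    {"dp":[0,0,0],"roll":0,"grip":0.074},
    {"dp":[0,0,0],"roll":0,"grip":0.074},
    {"dp":[0,0,0],"roll":0,"grip":0.074},
  ],
)

```text
time: 16.4
tool_pos: [0.4698, -0.2525, 0.3534]
orientation: [-180.0, -0.0, 21.8]
contact_force: [-0.5, 0.5, -0.5]
finger_gap: 0.0743
grasp_force: 0.0
```

```bash
python3 - <<'E'
from fit import *
a=grab('top');b=grab('side')
A=a['frame'][170:230,260:320];B=b['frame'][180:240,263:323]
cv2.imwrite('pics/p6.png',np.hstack([cv2.resize(x,(400,400),interpolation=cv2.INTER_CUBIC) for x in(A,B)]))
E
```

```text
(no output)
```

View pics/p6.png

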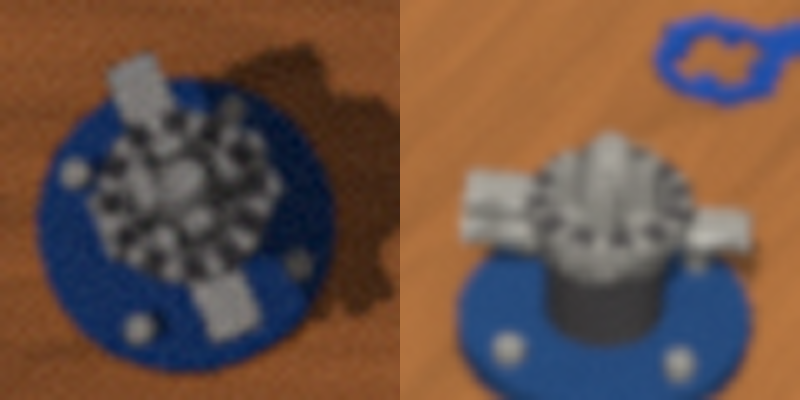

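Both views show the disc flat, its tab over the fitted tab ((140,88) top view, (498,208) side view), and the separator's tab opposite. I'm handing it in.

```bash
python3 -c "
from bench import finish_job
print(finish_job())"
```

```text
the job is handed in; nothing more can be done
None
```

Both plates are seated on the hub, with the separator's tab opposite the fitted disc's tab and the friction disc's tab above it; I handed the job in after about 16.5 s of robot time, and no verdict was returned.

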